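# Set the nut of a model painting stand

### The job

Take the plug with the red propeller spinner out of the compartment tray and stand it fully home in the bore of the holding stand, and let go of it. Then screw the stand's purple knurled nut down clockwise until it bottoms out, and back it off a quarter turn so that the plug stays free to spin for painting. Finish while still gripping the nut there: do not let go of it at the end, and leave the other plugs and everything else on the bench where they are.

Things in the scene. Friction and masses are not known exactly. Their poses are not given: they have to be found in the camera images.
- plug_red: mounting plug, red on top: aluminium stem 18 mm across, 44 mm long, chamfered foot; red collar 26 mm across from 44 to 56 mm above the foot (grip here); above it a red propeller spinner, a cone 20 mm across, to 66 mm. 45 to 80 g. Starts upright in one of the tray's three compartments. Origin at the centre of its foot, z up the stem
- plug_yellow: yellow, flat-topped mounting plug, same sizes as the red plug, standing in another compartment; to be left alone; origin at the centre of its foot
- plug_black: black, with a model wheel on top, mounting plug, same sizes as the red plug, standing in another compartment; to be left alone; origin at the centre of its foot
- tray: light blue tray fixed to the table, 80 by 205 mm, 22 mm tall, 4 mm walls and floor, three compartments side by side along its y, about 63 by 72 mm each (centres 67 mm apart). Origin under its centre; the plugs stand on its floor, 4 mm above the table
- stand: round stand fixed to the table: dark foot 110 mm across, 10 mm high; aluminium column 38 mm across up to 40 mm; threaded hollow nose 28 mm across from 40 to 60 mm height, carrying the purple nut. Blind bore 21 mm across down the middle from 60 mm height to a floor at 24 mm. Origin under its centre, z up
- mouth (a point): centre of the bore's mouth at the top of the stand's nose, 60 mm above the table
- seat (a point): centre of the bore's floor, 24 mm above the table: the plug's foot ends here, its collar then begins at 68 mm and its tip is at 90 mm above the table
- nut: purple knurled ring nut on the stand's nose, 48 mm outside (50 over knurls), 30 inside, 18 high, white mark on top at its own +x. Origin: centre of its underside, 40 mm above the table when bottomed. Clockwise from above lowers it 1.27 mm per rad. Drag 0.05 N m, stays where left, cannot come off. Grip across its outside from above; the seated plug stands up between the fingers
- nut_mid (a point): point on the nut's axis at half its height (9 mm over its underside); moves up and down with it
- nut_turn (a joint): angle of the nut in rad: 0 = bottomed out against the shoulder of the column (hard stop), growing as it is unscrewed anticlockwise seen from above; one quarter turn is 1.571; starts between 2.0 and 3.5; stops at 6
- jar: closed jar with a purple lid, 54 mm across, 95 mm tall; origin under its centre; a bystander
- plane: olive model aeroplane, 170 mm wing span, 145 mm long, 41 mm tall, lying on its wing; origin under the middle of the wing; a bystander
- paint_pot: small blue paint pot with a white lid, 38 mm across, 38 mm tall; origin under its centre; a bystander
- mug: white mug, 76 mm across, 85 mm tall; origin under its centre; a bystander
- knife: black and yellow hobby knife lying flat, 195 mm long, 9 mm thick; origin under the middle of its handle; a bystander
Mind the look-alikes: they are no part of the job. What is shaped like the stand but orange or turquoise is not meant.

How it is judged:
By the outcome, as a careful person would: the job done as asked, in the order asked, and still so for the second after the job is handed in, while the arm keeps its last pose, push and grip.
It also fails if it takes over 72 s, if anything falls off the work surface, if the arm or the gripper's body presses on something with over 40 N, if the wrist force passes 120 N, or if a joint passes its speed limit or range.

### The arm

A 6-joint arm with a two-finger parallel gripper is mounted at the origin on the work surface. World frame = base frame: x ahead of the robot, y to its left, z up, the work surface at z = 0. Lengths are in m, angles in rad, forces in N, time in s.
With the tool pointing down it reaches from about 0.375 to 0.9 m from the base axis. Payload 3.1 kg.
Tool frame: the origin (TCP) lies at the very end of the fingers, on their centre line; the grasp point (between the pads) lies 19 mm behind it; z points along the fingers, y is the line along which they close (so a half turn about z gives the same grasp; the last joint's range is limited). The gripper opens to 87 mm and grips with 3 to 60 N. Pads are 19 mm wide; open, the fingers measure 117 mm over their backs; the gripper's body (75 mm by 190 mm) begins 51 mm behind the grasp point.
Start: joints at [-0.178, 0.527, 1.433, -0, 1.181, -0.178], TCP at [0.625, 0, 0.223] pointing down, gripper open.
Joint ranges: [-3.08, 3.08], [-0.75, 2.2], [0.22, 2.44], [-1.43, 4.57], [0, 2.65], [-2.85, 2.85]. Speed limits (rad/s): [2.79, 2.79, 3.14, 3.14, 3.14, 3.14].

### API

Orientations are given as a 3x3 rotation matrix whose columns are the frame's x, y, z axes.
In Python, from bench import get_state, read_camera, hand_in, look_for, silhouettes gives the robot as it stands. The module is installed in compiled form; this text tells all that it offers.
- The arm moves only by the tool apply_moves, never from a script. Its arguments are lists of equal length, an entry for each row: "fingers": the finger opening in mm, from 0 to 87; "xyz": the shift along the tool's x, y, z in mm, a list of three; "angular": the turn, a rotation vector about the tool's x, y, z in rad, a list of three. In form: {"fingers": [fingers, ...], "xyz": [[tx, ty, tz], ...], "angular": [[rx, ry, rz], ...]}. A call has 1 to 20 rows; each row shifts and turns the commanded pose from where the row before left it, along the tool's axes as they then stand; what a row does not reach is not made up. A row lasts 1/10 s, in which the tool goes at most 50 mm and 8.59 degrees, less where a joint would pass 70% of its speed; a pose out of reach is approached as far as the arm can. A call is refused whole if a number of a shift passes 50 or a number of a turn 0.15, either way. A call with a gripper value outside its range is refused whole. The fingers move at their own pace and stop on an object; "grip_force" is the grip in N (left out, the last holds). Time passes only in rows, so rows that do not move let the fingers close. It gives the time, the measured TCP pose, the force, the opening and the grip force at its end, in the units of the state.
- get_state(): the state, without advancing time (a new reading comes with each control period).
- read_camera(name): name is "scene" or "side" or "wrist"; returns a dict with "img" (400x640x3 uint8, red, green, blue), "z_map" (400x640 float32, m along the optical axis (not along the pixel's ray), 0 where there is no reading), "fovy" (degrees; the focal length in pixels is half the picture's height over the tangent of half this angle, whatever the lens; pixels are square), "cx", "cy" (the principal point, pixels), "dist" ([k1, k2, p1, p2, k3] as OpenCV has them; the pictures are not rectified), "R" (3x3) and "t" (3): a world point X has camera coordinates R X + t; the wrist camera has in their place "tool_from_camera" (4x4, takes a point from camera to tool coordinates, whose origin is the TCP and whose axes are the flange's). Camera axes: x right, y down, z forward; pixel columns grow to the right and rows downward; lengths in m; the calibration is good to about 2 mm. A picture is of the moment at which its call begins: read the wrist's pose just before it.
- hand_in(): hands the job in; it is judged then, once.
Trained networks look in a picture, given as the dict that the camera call returned (one of the last four; its "shot" number tells which), for a name from the list of things; names that differ only in an ending like _2 or _b are one class to them, and where a whole thing is asked for, a point or a joint stands for the part that bears it (a point fixed in the world has none). Each returns a list of dicts, best first, with "conf" (0 to 1); they miss things now and then, are a little off and sometimes report something else, mostly with a low value. They report only what shows in the picture. A call takes as long as a camera call. They do not tell look-alikes from the thing itself.
- look_for(picture, name): "bbox" ([left, top, width, height] in pixels, round what is visible of it).
- silhouettes(picture, name): "mask" (400x640 bool, what is visible of it) and "bbox" ([left, top, width, height] in pixels, round what is visible of it).
The state is a dict: "time": time; "q": joint angles; "qd": joint speeds; "joint_torque": joint torques, N m; "tool_pos": TCP position; "ee_rot": TCP orientation; "ft_force": force on the tool from outside, world axes, zero at the start; "wrist_torque": the same for the moment, N m; "gripper_width": finger opening in m; "finger_force": force on a finger pad.
Only numpy, scipy, OpenCV 4.12 (cv2) and the standard library are available. Lean on these libraries where they do the work, as an engineer would, in place of code of your own. Each camera call takes 0.05 s, during which the arm holds its last target. There are 200 camera calls.

## Working session

There is one attempt and no reset: what is moved stays moved. The work goes in short steps, Python scripts to look and compute and a tool call to move; the robot and the scene stay as the last step left them, time stands still between calls to the robot, and variables do not carry over. Pictures are saved under pics/ and viewed, at most 10 in all, crops included, and the job is handed in when it is done.

Besides the shell and the picture viewer there is one more tool, called after "Request:" as name(argument=value, ...) on one line, values as JSON. apply_moves: Moves the arm, as the interface text tells. Its arguments: {"type":"object","properties":{"fingers":{"type":"array","items":{"type":"number"}},"xyz":{"type":"array","items":{"type":"array","items":{"type":"number"}}},"angular":{"type":"array","items":{"type":"array","items":{"type":"number"}}},"grip_force":{"type":"number"}},"required":["fingers","xyz","angular"]}

```bash
mkdir -p pics
cat > h.py <<'E'
import numpy as np, cv2
from bench import *
def K(p):
    f=200/np.tan(np.radians(p["fovy"])/2); return np.array([[f,0,p["cx"]],[0,f,p["cy"]],[0,0,1]])
def pose(p,s=None):
    if "R" in p: return np.array(p["R"]),np.array(p["t"]).ravel()
    T=np.array(p["tool_from_camera"]); Rw=np.array(s["ee_rot"])@T[:3,:3]; c=np.array(s["ee_rot"])@T[:3,3]+np.array(s["tool_pos"])
    return Rw.T,-Rw.T@c
def ray(p,uv,s=None):
    R,t=pose(p,s); n=cv2.undistortPoints(np.array(uv,float).reshape(-1,1,2),K(p),np.array(p["dist"],float)).reshape(-1,2)
    return -R.T@t,(np.c_[n,np.ones(len(n))])@R   # rays with z=1
def atz(p,uv,z,s=None):
    c,d=ray(p,uv,s); return c+d*((z-c[2])/d[:,2])[:,None]
def cloud(p,s=None):
    v,u=np.mgrid[0:400,0:640]; c,d=ray(p,np.c_[u.ravel(),v.ravel()],s)
    return (c+d*p["z_map"].reshape(-1,1)).reshape(400,640,3)
def save(p,n): cv2.imwrite("pics/"+n,cv2.cvtColor(p["img"],cv2.COLOR_RGB2BGR))
E
cat > a.py <<'E'
from h import *
for cam in ["scene","side","wrist"]:
    s=get_state(); p=read_camera(cam); save(p,cam+"0.png"); X=cloud(p,s)
    for n in ["plug_red","stand","nut","tray"]:
        for r in silhouettes(p,n)[:3]:
            m=r["mask"]&(p["z_map"]>0); q=X[m]
            print(cam,n,round(r["conf"],2),np.round(r["bbox"]),np.round(np.median(q,0),3) if len(q) else None, np.round(np.percentile(q,[2,98],axis=0),3).tolist() if len(q) else None, p["img"][m].mean(0).round() if len(q) else None)
E
python3 a.py; python3 -c "
import cv2,numpy as np
a=[cv2.imread('pics/%s0.png'%c) for c in('scene','side')]
cv2.imwrite('pics/both.png',cv2.resize(np.vstack(a),None,fx=.75,fy=.75))"
```

```text
scene stand 0.93 [351. 178.  34.  27.] [ 0.475 -0.009  0.011] [[0.418, -0.067, 0.005], [0.517, 0.031, 0.06]] [ 60. 141. 138.]
scene stand 0.88 [362. 228.  41.  40.] [0.547 0.183 0.011] [[0.486, 0.125, 0.001], [0.589, 0.223, 0.062]] [93. 88. 94.]
scene stand 0.58 [307. 201.  39.  35.] [0.622 0.024 0.011] [[0.565, -0.031, 0.005], [0.662, 0.063, 0.06]] [180. 118.  63.]
scene nut 0.8 [375. 231.  19.  16.] [0.548 0.174 0.06 ] [[0.518, 0.152, 0.046], [0.561, 0.196, 0.063]] [ 77.  56. 111.]
scene nut 0.72 [357. 175.  20.  15.] [ 0.473 -0.011  0.057] [[0.445, -0.042, 0.039], [0.489, 0.003, 0.061]] [ 89.  82. 130.]
scene nut 0.72 [321. 200.  18.  18.] [0.616 0.023 0.056] [[0.592, -0.006, 0.043], [0.636, 0.035, 0.061]] [109.  80. 127.]
scene tray 0.89 [280. 145.  58.  41.] [ 0.55  -0.189  0.007] [[0.499, -0.323, -0.001], [0.611, -0.126, 0.025]] [136. 144. 148.]
scene tray 0.44 [325. 279.  23.  41.] [0.737 0.274 0.075] [[0.71, 0.241, 0.01], [0.756, 0.287, 0.098]] [129. 114. 141.]
side plug_red 0.57 [315. 240.   9.  22.] [ 0.535 -0.179  0.05 ] [[0.526, -0.185, 0.007], [0.544, -0.168, 0.068]] [20
[... 1279 characters left out ...]
 0.  97.  85.] [0.544 0.161 0.01 ] [[0.488, 0.123, 0.007], [0.587, 0.202, 0.062]] [90. 80. 84.]
wrist stand 0.61 [263. 129.  88.  88.] [0.613 0.016 0.01 ] [[0.563, -0.038, 0.008], [0.661, 0.06, 0.06]] [192. 111.  66.]
wrist nut 0.88 [154. 189.  52.  40.] [ 0.471 -0.017  0.058] [[0.443, -0.043, 0.032], [0.489, 0.003, 0.06]] [ 81.  62. 117.]
wrist nut 0.76 [282. 156.  46.  44.] [0.613 0.012 0.057] [[0.589, -0.013, 0.01], [0.636, 0.034, 0.06]] [109.  69. 124.]
wrist nut 0.69 [196.   0.  55.  46.] [0.54  0.165 0.061] [[0.514, 0.149, 0.046], [0.56, 0.187, 0.063]] [69. 47. 94.]
wrist tray 0.66 [226. 282.  64.  38.] [ 0.548 -0.175  0.003] [[0.5, -0.202, 0.0], [0.586, -0.14, 0.032]] [149. 153. 154.]
```

View pics/both.png

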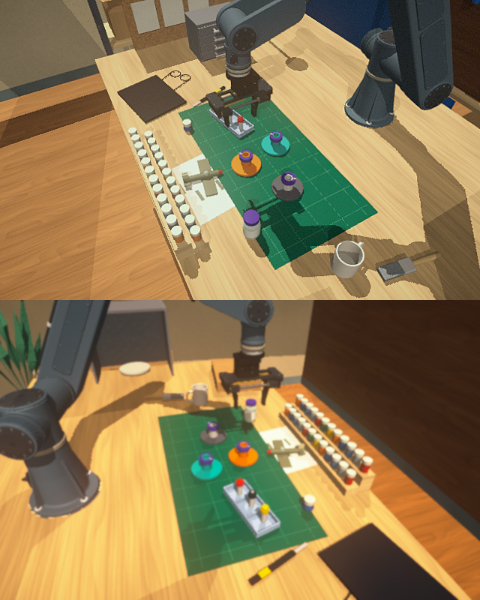

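View pics/wrist0.png

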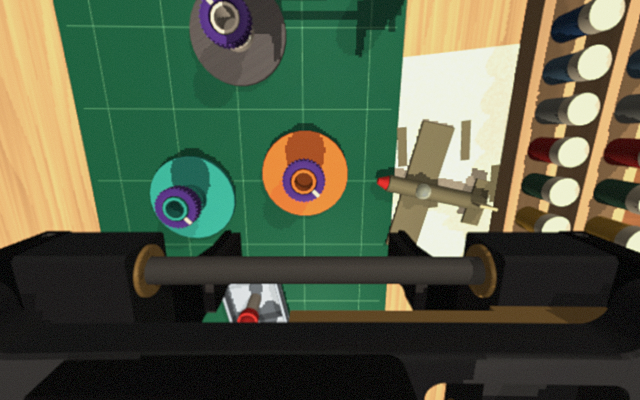

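The side view shows the red plug in the tray's nearest compartment (full-image pixel about 319,250). The grey-footed stand, which is the real one, is at about (284,178). In the wrist view it sits at the top left (225,20), and the plug is at (248,315) behind the gripper.

```bash
python3 -c "
from h import *
np.set_printoptions(precision=4,suppress=True)
s=get_state();print(s['time'],s['ee_rot'],s['tool_pos'],s['gripper_width']);p=read_camera('wrist');print(p['tool_from_camera'],p['fovy'])"
```

```text
0.75 [[ 0.  1.  0.]
 [ 1. -0. -0.]
 [-0.  0. -1.]] [0.625  0.     0.2226] 0.08708268680465034
[[-0.0002 -0.967  -0.2548  0.0703]
 [ 1.      0.     -0.001   0.0001]
 [ 0.0009 -0.2548  0.967  -0.1611]
 [ 0.      0.      0.      1.    ]] 68.59815233574155
```

Request:
apply_moves(fingers=[60,60,60,60,60,60], xyz=[[-40,-18,0],[-40,-18,0],[-40,-18,0],[-40,-18,0],[-30,-16,0],[0,0,0]], angular=[[0,0,0],[0,0,0],[0,0,0],[0,0,0],[0,0,0],[0,0,0]])

```text
time: 1.4
tool_pos: [0.5355, -0.1938, 0.2227]
ee_rot: [[0.005, 1.0, -0.0], [1.0, -0.005, -0.001], [-0.001, -0.0, -1.0]]
ft_force: [-0.2, 0.1, -0.2]
gripper_width: 0.0607
finger_force: 0.0
```

```bash
cat > b.py <<'E'
from h import *
import sys
from scipy.optimize import least_squares
np.set_printoptions(precision=4,suppress=True)
s=get_state(); p=read_camera("wrist"); save(p,sys.argv[1]); X=cloud(p,s)
print(s['time'],s['tool_pos'])
for n in sys.argv[2:]:
    for r in silhouettes(p,n)[:3]:
        m=r["mask"]&(p["z_map"]>0); q=X[m]
        print(n,round(r["conf"],2),np.round(r["bbox"]),np.median(q,0).round(3))
# red pixels
hsv=cv2.cvtColor(p["img"],cv2.COLOR_RGB2HSV)
if "plug_red" in sys.argv:
    m=((hsv[...,0]<8)|(hsv[...,0]>172))&(hsv[...,1]>130)&(hsv[...,2]>50)
    m&=(X[...,0]>.49)&(X[...,0]<.6)&(abs(X[...,2]-.055)<.02)
    q=X[m]; print("red",m.sum(),q.min(0),q.max(0))
    for lo,hi in((.052,.0625),(.0625,.075)):
        w=q[(q[:,2]>lo)&(q[:,2]<hi)]; print(lo,len(w),np.percentile(w,[1,50,99],axis=0).round(4).tolist())
    w=q[(q[:,2]>.057)]
    c,rr=cv2.minEnclosingCircle((w[:,:2]*1000).astype(np.float32)); print("circ",c,rr)
E
python3 b.py w1.png plug_red tray
```

```text
1.4 [ 0.5355 -0.1938  0.2227]
plug_red 0.65 [308. 158.  24.  25.] [ 0.539 -0.169  0.061]
tray 0.83 [282. 128.  83. 161.] [ 0.546 -0.209  0.003]
red 407 [ 0.527  -0.1834  0.0421] [ 0.5988 -0.0033  0.0692]
0.052 216 [[0.5271, -0.1822, 0.0566], [0.5393, -0.1685, 0.059], [0.5504, -0.1585, 0.0624]]
0.0625 183 [[0.5305, -0.1777, 0.0626], [0.5382, -0.1701, 0.0656], [0.547, -0.1624, 0.069]]
circ (538.3583984375, -170.73631286621094) 12.831567764282227
```

View pics/w1.png

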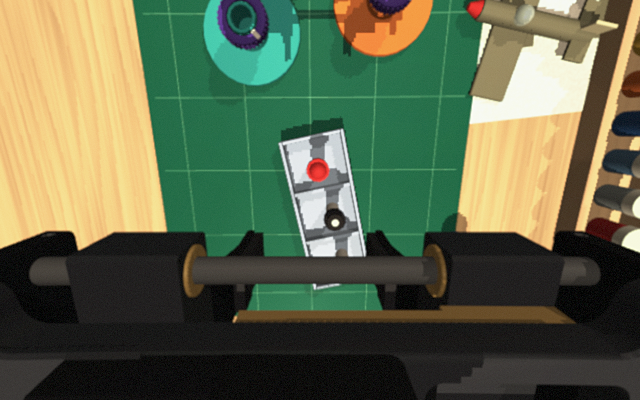

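The red plug's top is at (318,170) in the left rear compartment. Next I'll go closer and take a second view.

Request:
apply_moves(fingers=[60,60,60,60], xyz=[[12,1.5,40],[11,1.5,40],[0,0,20],[0,0,0]], angular=[[0,0,0],[0,0,0],[0,0,0],[0,0,0]])

```text
time: 1.95
tool_pos: [0.5384, -0.1639, 0.1196]
ee_rot: [[-0.003, 1.0, -0.006], [1.0, 0.003, 0.004], [0.004, -0.006, -1.0]]
ft_force: [-0.5, 0.6, 0.7]
gripper_width: 0.0602
finger_force: 0.0
```

```bash
python3 b.py w2.png plug_red
```

```text
1.95 [ 0.5384 -0.1639  0.1196]
plug_red 0.71 [301. 202.  34.  39.] [ 0.539 -0.166  0.059]
red 813 [ 0.5263 -0.1834  0.0418] [ 0.5995 -0.0097  0.0687]
0.052 456 [[0.5272, -0.1827, 0.0524], [0.5392, -0.1657, 0.0589], [0.5507, -0.1581, 0.0624]]
0.0625 339 [[0.5314, -0.1787, 0.0626], [0.5392, -0.1693, 0.0656], [0.5463, -0.1629, 0.0686]]
circ (538.7128295898438, -170.5440673828125) 12.961662292480469
```

Request:
apply_moves(fingers=[60,60,60,60,60], xyz=[[0,0,20],[0,0,20],[0,0,0],[0,0,0],[0,0,0]], angular=[[0,0,0],[0,0,0],[0,0,0],[0,0,0],[0,0,0]])

```text
time: 2.55
tool_pos: [0.5413, -0.1675, 0.0843]
ee_rot: [[-0.0, 1.0, 0.003], [1.0, 0.0, -0.002], [-0.002, 0.003, -1.0]]
ft_force: [0.8, 0.2, -0.6]
gripper_width: 0.0601
finger_force: 0.0
```

Request:
apply_moves(fingers=[60,60,60,60,60,60], xyz=[[-3,-2.6,15],[0,0,15],[0,0,10],[0,0,0],[0,0,0],[0,0,0]], angular=[[0,0,0],[0,0,0],[0,0,0],[0,0,0],[0,0,0],[0,0,0]])

```text
time: 3.15
tool_pos: [0.538, -0.1702, 0.0433]
ee_rot: [[-0.0, 1.0, 0.001], [1.0, 0.0, -0.001], [-0.001, 0.001, -1.0]]
ft_force: [0.2, 1.0, 1.2]
gripper_width: 0.0596
finger_force: 0.0
```

Request:
apply_moves(fingers=[60,60,20,20,20,20,20,20,20,20], xyz=[[0,0.6,8.3],[0,0,0],[0,0,0],[0,0,0],[0,0,0],[0,0,0],[0,0,0],[0,0,0],[0,0,0],[0,0,0]], angular=[[0,0,0],[0,0,0],[0,0,0],[0,0,0],[0,0,0],[0,0,0],[0,0,0],[0,0,0],[0,0,0],[0,0,0]], grip_force=25)

```text
time: 4.15
tool_pos: [0.538, -0.17, 0.0343]
ee_rot: [[-0.0, 1.0, 0.0], [1.0, 0.0, -0.0], [-0.0, 0.0, -1.0]]
ft_force: [-0.8, 0.0, 0.6]
gripper_width: 0.0247
finger_force: 25.0
```

Request:
apply_moves(fingers=[20,20,20,20,20,20,20,20,20,20,20,20,20,20], xyz=[[0,0,-10],[0,0,-30],[0,0,-40],[0,0,-40],[0,0,-40],[30,0,0],[45,0,0],[45,0,0],[45,0,0],[45,0,0],[45,0,0],[35,0,0],[0,0,0],[0,0,0]], angular=[[0,0,0],[0,0,0],[0,0,0],[0,0,0],[0,0,0],[0,0,0],[0,0,0],[0,0,0],[0,0,0],[0,0,0],[0,0,0],[0,0,0],[0,0,0],[0,0,0]])

```text
time: 5.55
tool_pos: [0.5376, 0.1207, 0.1946]
ee_rot: [[-0.002, 1.0, 0.0], [1.0, 0.002, -0.001], [-0.001, 0.0, -1.0]]
ft_force: [0.3, -0.9, -0.3]
gripper_width: 0.0249
finger_force: 25.0
```

```bash
cat > c.py <<'E'
from h import *
import sys
np.set_printoptions(precision=4,suppress=True)
s=get_state(); p=read_camera("wrist"); save(p,sys.argv[1]); X=cloud(p,s)
print(s['time'],s['tool_pos'],s['gripper_width'])
for n in ["nut","stand"]:
    for r in silhouettes(p,n)[:3]:
        m=r["mask"]&(p["z_map"]>0); q=X[m]; med=np.median(q,0)
        print(n,round(r["conf"],2),np.round(r["bbox"]),med.round(3))
        if abs(med[0]-.54)<.04 and abs(med[1]-.17)<.04:
            zt=np.percentile(q[:,2],95)
            if n=="nut":
                print(" top",np.percentile(q[:,2],[50,80,90,95,99]))
                cn=max(cv2.findContours(r["mask"].astype(np.uint8),0,1)[0],key=len)
                
                w=atz(p,cn.reshape(-1,2),zt,s); c,rr=cv2.minEnclosingCircle((w[:,:2]*1000).astype(np.float32)); print(" outline at top",c,rr)
                t=q[abs(q[:,2]-zt)<.003]; c,rr=cv2.minEnclosingCircle((t[:,:2]*1000).astype(np.float32)); print(" top pts circ",c,rr)
            else:
                f=q[abs(q[:,2]-.010)<.003]; 
                c,rr=cv2.minEnclosingCircle((f[:,:2]*1000).astype(np.float32)); print(" foot circ",c,rr)
                cn=max(cv2.findContours(r["mask"].astype(np.uint8),0,1)[0],key=len).reshape(-1,2)
                w=atz(p,cn,.010,s)[:,:2]
                from scipy.optimize import least_squares
                o=least_squares(lambda v:np.hypot(w[:,0]-v[0],w[:,1]-v[1])-.055,[.54,.17],loss="soft_l1",f_scale=.001); print(" foot fit",o.x)
                b=(X[...,2]<.067)&(X[...,2]>.035)&(np.hypot(X[...,0]-o.x[0],X[...,1]-o.x[1])<.027)
                hsv=cv2.cvtColor(p["img"],cv2.COLOR_RGB2HSV); wh=b&(hsv[...,1]<70)&(hsv[...,2]>150)
                d=X[wh]-np.r_[o.x,0]; k=np.hypot(d[:,0],d[:,1])>.0155; d=d[k]; print(" white",len(d),np.degrees(np.arctan2(d[:,1].mean(),d[:,0].mean())) if len(d) else None)
E
python3 c.py w3.png
```

```text
5.55 [0.5376 0.1207 0.1946] 0.024877801990724365
nut 0.66 [289. 121.  48.  48.] [0.536 0.174 0.061]
 top [0.0609 0.0616 0.062  0.0622 0.0629]
 outline at top (536.478271484375, 173.06063842773438) 24.187232971191406
 top pts circ (536.056640625, 172.8917999267578) 24.088581085205078
stand 0.72 [332. 227.  56.  67.] [0.597 0.054 0.009]
stand 0.61 [268.  93.  95.  97.] [0.537 0.176 0.009]
 foot circ (536.5803833007812, 172.53546142578125) 54.589412689208984
 foot fit [0.5365 0.1725]
 white 50 132.03278565507364
stand 0.6 [266. 252.  37.  58.] [ 0.51  -0.027  0.01 ]
```

View pics/w3.png

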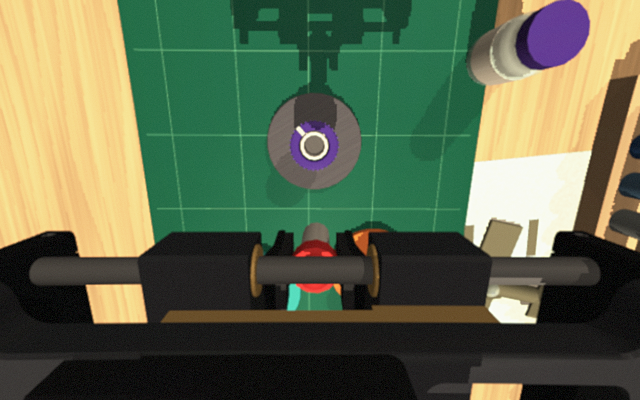

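The stand is centred at (314,145), the white mark points up-left, and the plug is held upright. In bore-centre terms that is about (0.5365, 0.1727). The fingertips would hit the nut before the plug seats, so I'll insert most of the way, release it to drop, then press it home.

Request:
apply_moves(fingers=[20,20,20,20,20,20,20,20,20], xyz=[[26,-1.1,0],[26,0,0],[0,0,30],[0,0,30],[0,0,20],[0,0,10],[0,0,0],[0,0,0],[0,0,0]], angular=[[0,0,0],[0,0,0],[0,0,0],[0,0,0],[0,0,0],[0,0,0],[0,0,0],[0,0,0],[0,0,0]])

```text
time: 6.6
tool_pos: [0.538, 0.1718, 0.1055]
ee_rot: [[0.001, 1.0, 0.003], [1.0, -0.001, 0.0], [0.0, 0.003, -1.0]]
ft_force: [0.9, 1.2, -0.1]
gripper_width: 0.0246
finger_force: 25.0
```

```bash
python3 c.py w4.png
python3 - <<'E'
from h import *
# stem position from side+scene views: aluminium stem just below collar; use red blob centre as held-plug check
np.set_printoptions(precision=4,suppress=True)
s=get_state(); print(s["tool_pos"],s["ee_rot"])
C=[]
for cam in("scene","side"):
    p=read_camera(cam); X=cloud(p); hsv=cv2.cvtColor(p["img"],cv2.COLOR_RGB2HSV)
    m=((hsv[...,0]<8)|(hsv[...,0]>172))&(hsv[...,1]>110)&(np.hypot(X[...,0]-.536,X[...,1]-.172)<.03)&(X[...,2]>.08)
    b=(np.hypot(X[...,0]-.536,X[...,1]-.172)<.016)&(X[...,2]>.055)
    v,u=np.nonzero(m); print(cam,m.sum(),b.sum(),(u.mean(),v.mean()) if len(u) else 0, X[m].mean(0) if len(u) else 0)
    q=p["img"][140:260,330:450] if cam=="scene" else p["img"][110:210,230:330]
    cv2.imwrite("pics/c_%s.png"%cam,cv2.cvtColor(cv2.resize(q,(390,390),interpolation=2),4))
cv2.imwrite("pics/c4.png",np.hstack([cv2.imread("pics/c_scene.png"),cv2.imread("pics/c_side.png")]))
E
```

```text
6.6 [0.538  0.1718 0.1055] 0.024612712864694363
nut 0.68 [276. 188.  68.  56.] [0.536 0.185 0.061]
 top [0.0607 0.0615 0.0618 0.0621 0.0627]
 outline at top (536.90185546875, 175.69705200195312) 24.507606506347656
 top pts circ (536.4501342773438, 174.0069122314453) 24.069931030273438
stand 0.81 [255. 144. 120. 102.] [0.536 0.188 0.009]
 foot circ (536.6735229492188, 172.61404418945312) 54.787025451660156
 foot fit [0.5367 0.1791]
 white 100 -159.4856192264143
[0.5376 0.1721 0.1053] [[ 0.0001  1.      0.0021]
 [ 1.     -0.0001  0.0002]
 [ 0.0002  0.0021 -1.    ]]
scene 35 342 (np.float64(389.85714285714283), np.float64(220.77142857142857)) [0.5376 0.1821 0.1316]
side 73 195 (np.float64(283.1232876712329), np.float64(147.43835616438355)) [0.5358 0.163  0.1289]
```

View pics/c4.png

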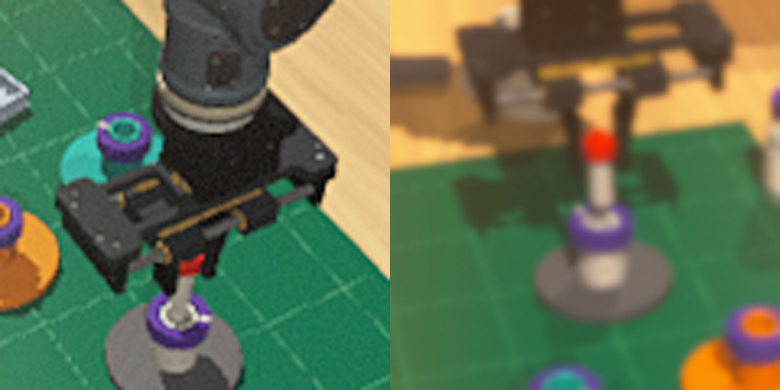

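Both crops show the plug upright over the bore. I'll insert slowly while watching the force.

Request:
apply_moves(fingers=[20,20,20,20,20,20,20,20,20,20], xyz=[[0.6,-1,0],[0,0,5],[0,0,5],[0,0,3],[0,0,3],[0,0,3],[0,0,3],[0,0,2],[0,0,0],[0,0,0]], angular=[[0,0,0],[0,0,0],[0,0,0],[0,0,0],[0,0,0],[0,0,0],[0,0,0],[0,0,0],[0,0,0],[0,0,0]])

```text
time: 7.85
tool_pos: [0.5359, 0.1726, 0.0802]
ee_rot: [[0.0, 1.0, 0.0], [1.0, -0.0, 0.0], [0.0, 0.0, -1.0]]
ft_force: [0.2, -1.2, -0.3]
gripper_width: 0.0248
finger_force: 25.0
```

Request:
apply_moves(fingers=[20,20,20,20,20,20,20], xyz=[[0,0.3,3],[0,0,3],[0,0,3],[0,0,2.5],[0,0,2],[0,0,0],[0,0,0]], angular=[[0,0,0],[0,0,0],[0,0,0],[0,0,0],[0,0,0],[0,0,0],[0,0,0]])

```text
time: 8.55
tool_pos: [0.5362, 0.1726, 0.0667]
ee_rot: [[0.0, 1.0, -0.0], [1.0, -0.0, -0.0], [-0.0, -0.0, -1.0]]
ft_force: [0.3, -0.6, -0.3]
gripper_width: 0.0248
finger_force: 25.0
```

Request:
apply_moves(fingers=[60,60,60,60,60,60,60,60,60,60,60], xyz=[[0,0,0],[0,0,0],[0,0,0],[0,0,0],[0,0,0],[0,0,-20],[0,0,-40],[-20,0,-30],[-30,0,0],[0,0,0],[0,0,0]], angular=[[0,0,0],[0,0,0],[0,0,0],[0,0,0],[0,0,0],[0,0,0],[0,0,0],[0,0,0],[0,0,0],[0,0,0],[0,0,0]])

```text
time: 9.65
tool_pos: [0.536, 0.1223, 0.1568]
ee_rot: [[0.002, 1.0, -0.0], [1.0, -0.002, 0.0], [0.0, -0.0, -1.0]]
ft_force: [-0.1, 0.3, -0.1]
gripper_width: 0.0601
finger_force: 0.0
```

```bash
python3 c.py w5.png
cat > d.py <<'E'
from h import *
np.set_printoptions(precision=4,suppress=True)
s=get_state(); p=read_camera("wrist"); X=cloud(p,s); hsv=cv2.cvtColor(p["img"],cv2.COLOR_RGB2HSV)
m=((hsv[...,0]<8)|(hsv[...,0]>172))&(hsv[...,1]>110)&(np.hypot(X[...,0]-.536,X[...,1]-.172)<.03)&(X[...,2]>.05)
q=X[m]; print(s["q"],m.sum(),np.percentile(q,[1,50,99],axis=0)); t=q[q[:,2]>.0765]
print(cv2.minEnclosingCircle((t[:,:2]*1000).astype(np.float32)))
E
python3 d.py; python3 -c "
import cv2;a=cv2.imread('pics/w5.png')[60:220,200:420];cv2.imwrite('pics/w5c.png',cv2.resize(a,None,fx=3,fy=3))"
```

```text
9.65 [0.536  0.1223 0.1568] 0.060055857402992074
nut 0.8 [364. 286.  16.  24.] [0.593 0.021 0.054]
nut 0.77 [287. 122.  55.  53.] [0.536 0.175 0.061]
 top [0.061  0.0617 0.062  0.0623 0.0627]
 outline at top (537.13623046875, 173.0917510986328) 24.40402603149414
 top pts circ (537.1583251953125, 172.6711883544922) 24.45681381225586
stand 0.8 [265.  88. 105. 110.] [0.536 0.18  0.009]
 foot circ (536.7020874023438, 172.74888610839844) 54.8385124206543
 foot fit [0.5367 0.1727]
 white 60 133.65637537111385
stand 0.75 [333. 240.  82.  70.] [0.587 0.012 0.01 ]
[0.0227 0.5168 1.6873 0.0003 0.9388 0.0219] 919 [[0.5226 0.1491 0.0601]
 [0.5367 0.1714 0.0827]
 [0.5498 0.1919 0.31  ]]
((536.2355346679688, 168.3148651123047), 25.18326187133789)
```

View pics/w5c.png

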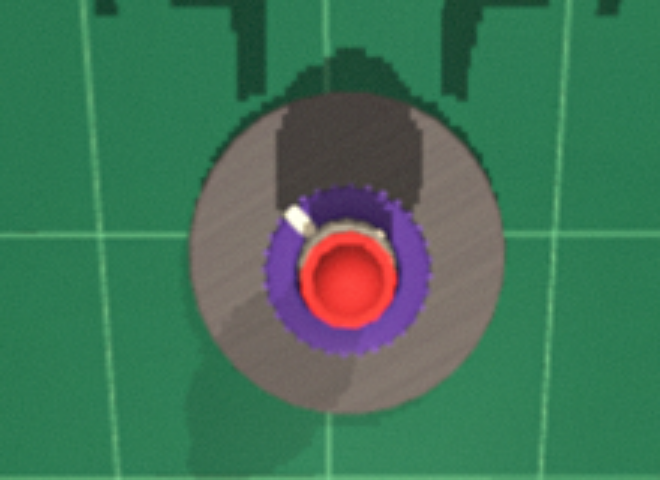

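The plug is in the bore, the nut is centred around it, and the white mark is at about 133°. Next I'll check the plug's seated height.

Run:
```python
from h import *
np.set_printoptions(precision=4,suppress=True)
s=get_state(); p=read_camera("wrist"); X=cloud(p,s); hsv=cv2.cvtColor(p["img"],cv2.COLOR_RGB2HSV)
m=((hsv[...,0]<8)|(hsv[...,0]>172))&(hsv[...,1]>110)&(np.hypot(X[...,0]-.536,X[...,1]-.172)<.02)&(X[...,2]>.055)&(X[...,2]<.12)
q=X[m]; print(m.sum(),np.histogram(q[:,2],np.arange(.06,.1,.002))); 
t=q[q[:,2]>.0765]; print(cv2.minEnclosingCircle((t[:,:2]*1000).astype(np.float32)))
t=q[q[:,2]>.086]; print(t.mean(0))
```

```text
802 (array([  3,   0,   0,   0,   1,   0,   5,   2,  41, 304,  69,  95, 114,
       119,  44,   0,   0,   0,   0,   0]), array([0.06 , 0.062, 0.064, 0.066, 0.068, 0.07 , 0.072, 0.074, 0.076,
       0.078, 0.08 , 0.082, 0.084, 0.086, 0.088, 0.09 , 0.092, 0.094,
       0.096, 0.098, 0.1  ]))
((536.9053344726562, 171.5826416015625), 12.840059280395508)
[0.537  0.172  0.0874]
```

Seated: the collar top is at about 0.080 and the tip at about 0.090. Now I'll move over the nut with the wrist wound back anticlockwise.

Request:
apply_moves(fingers=[78,78,78,78,78,78,78,78,78,78,78,78,78,78,78,78,78,78,78], xyz=[[25,0.6,0],[25.3,0,0],[0,0,0],[0,0,0],[0,0,0],[0,0,0],[0,0,0],[0,0,0],[0,0,0],[0,0,0],[0,0,0],[0,0,0],[0,0,0],[0,0,0],[0,0,0],[0,0,0],[0,0,0],[0,0,0],[0,0,0]], angular=[[0,0,0],[0,0,0],[0,0,-0.14],[0,0,-0.14],[0,0,-0.14],[0,0,-0.14],[0,0,-0.14],[0,0,-0.14],[0,0,-0.14],[0,0,-0.14],[0,0,-0.14],[0,0,-0.14],[0,0,-0.14],[0,0,-0.14],[0,0,-0.14],[0,0,-0.14],[0,0,-0.14],[0,0,0],[0,0,0]])

```text
time: 11.8
tool_pos: [0.5365, 0.1734, 0.1564]
ee_rot: [[-0.864, -0.503, -0.001], [-0.503, 0.864, 0.0], [0.001, 0.0, -1.0]]
ft_force: [0.9, 0.1, -0.2]
gripper_width: 0.0781
finger_force: 0.0
```

```bash
cat > e.py <<'E'
from h import *
np.set_printoptions(precision=4,suppress=True)
s=get_state(); R=np.array(s["ee_rot"]); y=R[:,0]
print(s["time"],"pos",np.array(s["tool_pos"]),"q6",round(s["q"][5],4),"yaw x-axis deg",round(np.degrees(np.arctan2(y[1],y[0])),2),"tq",np.array(s["wrist_torque"]),"F",np.array(s["ft_force"]),"w",round(s["gripper_width"],4))
d=R.T@(np.array([.5367,.1727,s["tool_pos"][2]])-s["tool_pos"]); print("shift to nut axis (tool mm)",d*1000)
E
python3 e.py
```

```text
11.8 pos [0.5365 0.1734 0.1564] q6 -1.9835 yaw x-axis deg -149.81 tq [ 0.1438 -0.0547  0.0365] F [ 0.8861  0.1433 -0.2485] w 0.0781
shift to nut axis (tool mm) [ 0.185  -0.6627 -0.0001]
```

Request:
apply_moves(fingers=[78,78,78,78,78,78,78], xyz=[[0.2,-0.5,30],[0,0,30],[0,0,20],[0,0,15],[0,0,10],[0,0,0],[0,0,0]], angular=[[0,0,0],[0,0,0],[0,0,0],[0,0,0],[0,0,0],[0,0,0],[0,0,0]])

```text
time: 12.5
tool_pos: [0.5372, 0.1725, 0.052]
ee_rot: [[-0.864, -0.504, 0.0], [-0.504, 0.864, 0.0], [-0.0, -0.0, -1.0]]
ft_force: [0.4, 0.5, 0.4]
gripper_width: 0.0779
finger_force: 0.0
```

```bash
python3 e.py
```

```text
12.5 pos [0.5372 0.1725 0.052 ] q6 -1.9867 yaw x-axis deg -149.72 tq [ 0.189  -0.026   0.0292] F [0.392  0.522  0.4114] w 0.0779
shift to nut axis (tool mm) [ 0.319   0.4037 -0.0002]
```

Descend the last 15 mm and close on the nut.

Request:
apply_moves(fingers=[78,78,78,40,40,40,40,40,40,40], xyz=[[0.3,0.4,8],[0,0,7.5],[0,0,0],[0,0,0],[0,0,0],[0,0,0],[0,0,0],[0,0,0],[0,0,0],[0,0,0]], angular=[[0,0,0],[0,0,0],[0,0,0],[0,0,0],[0,0,0],[0,0,0],[0,0,0],[0,0,0],[0,0,0],[0,0,0]], grip_force=25)

```text
time: 13.5
tool_pos: [0.5371, 0.1718, 0.0365]
ee_rot: [[-0.863, -0.505, 0.001], [-0.505, 0.863, -0.001], [-0.001, -0.001, -1.0]]
ft_force: [0.8, -4.8, -0.2]
gripper_width: 0.0478
finger_force: 25.0
```

```bash
python3 e.py
```

```text
13.5 pos [0.5371 0.1718 0.0365] q6 -1.987 yaw x-axis deg -149.66 tq [-0.661  -0.25   -0.0269] F [ 0.7775 -4.793  -0.2125] w 0.0478
shift to nut axis (tool mm) [-0.089   0.9468 -0.0013]
```

Request:
apply_moves(fingers=[40,40,40,40,40,40,40,40,40,40,40,40,40,40,40], xyz=[[0,-0.5,0.15],[0,0,0.15],[0,0,0.15],[0,0,0.15],[0,0,0.15],[0,0,0.15],[0,0,0.15],[0,0,0.15],[0,0,0.15],[0,0,0.15],[0,0,0.15],[0,0,0.15],[0,0,0.15],[0,0,0.15],[0,0,0]], angular=[[0,0,0.12],[0,0,0.12],[0,0,0.12],[0,0,0.12],[0,0,0.12],[0,0,0.12],[0,0,0.12],[0,0,0.12],[0,0,0.12],[0,0,0.12],[0,0,0.12],[0,0,0.12],[0,0,0.12],[0,0,0.12],[0,0,0]])

```text
time: 15.0
tool_pos: [0.537, 0.1714, 0.0343]
ee_rot: [[-0.406, 0.914, 0.001], [0.914, 0.406, -0.001], [-0.001, 0.0, -1.0]]
ft_force: [1.0, -5.6, 0.2]
gripper_width: 0.0473
finger_force: 25.0
```

```bash
python3 e.py
```

```text
15.0 pos [0.537  0.1714 0.0343] q6 -0.3057 yaw x-axis deg 113.96 tq [-0.8328 -0.1765 -0.0002] F [ 1.04   -5.6042  0.163 ] w 0.0473
shift to nut axis (tool mm) [ 1.3028  0.2323 -0.0013]
```

Request:
apply_moves(fingers=[40,40,40,40,40], xyz=[[-0.7,-0.3,0.1],[0,0,0.1],[0,0,0.1],[0,0,0.1],[0,0,0.1]], angular=[[0,0,0.08],[0,0,0.08],[0,0,0.08],[0,0,0.08],[0,0,0.08]])

```text
time: 15.5
tool_pos: [0.5369, 0.1714, 0.0338]
ee_rot: [[-0.017, 1.0, 0.001], [1.0, 0.017, -0.0], [-0.0, 0.001, -1.0]]
ft_force: [0.7, -2.0, 0.9]
gripper_width: 0.0479
finger_force: 25.0
```

```bash
python3 e.py
```

```text
15.5 pos [0.5369 0.1714 0.0338] q6 0.0939 yaw x-axis deg 90.97 tq [-0.4343 -0.1745  0.0749] F [ 0.7308 -1.9755  0.8667] w 0.0479
shift to nut axis (tool mm) [ 1.3335 -0.1716 -0.0002]
```

Request:
apply_moves(fingers=[40,40,40,40,40], xyz=[[0,0,0.1],[0,0,0.1],[0,0,0.1],[0,0,0.1],[0,0,0.1]], angular=[[0,0,0.08],[0,0,0.08],[0,0,0.08],[0,0,0.08],[0,0,0.08]])

```text
time: 16.0
tool_pos: [0.5368, 0.1713, 0.0333]
ee_rot: [[0.374, 0.928, 0.0], [0.928, -0.374, -0.0], [0.0, 0.0, -1.0]]
ft_force: [-0.4, -3.1, 1.3]
gripper_width: 0.0478
finger_force: 25.0
```

```bash
python3 e.py
```

```text
16.0 pos [0.5368 0.1713 0.0333] q6 0.4939 yaw x-axis deg 68.05 tq [-0.386  -0.0762  0.0226] F [-0.3884 -3.0873  1.2592] w 0.0478
shift to nut axis (tool mm) [ 1.229  -0.6263 -0.0001]
```

Request:
apply_moves(fingers=[40,40,40,40], xyz=[[0,0,0.08],[0,0,0.08],[0,0,0.08],[0,0,0]], angular=[[0,0,0.07],[0,0,0.07],[0,0,0.06],[0,0,0]])

```text
time: 16.4
tool_pos: [0.5367, 0.1714, 0.0331]
ee_rot: [[0.548, 0.836, 0.0], [0.836, -0.548, 0.0], [0.0, 0.0, -1.0]]
ft_force: [0.5, -3.0, 1.8]
gripper_width: 0.0478
finger_force: 25.0
```

```bash
python3 e.py
```

```text
16.4 pos [0.5367 0.1714 0.0331] q6 0.6908 yaw x-axis deg 56.76 tq [-0.4763 -0.062  -0.0338] F [ 0.5094 -2.9703  1.8312] w 0.0478
shift to nut axis (tool mm) [ 1.0794 -0.7623  0.0001]
```

Request:
apply_moves(fingers=[40,40,40,40], xyz=[[0,0,0.08],[0,0,0.08],[0,0,0.08],[0,0,0]], angular=[[0,0,0.07],[0,0,0.07],[0,0,0.06],[0,0,0]])

```text
time: 16.8
tool_pos: [0.5367, 0.1714, 0.0328]
ee_rot: [[0.703, 0.712, 0.0], [0.712, -0.703, 0.0], [0.0, 0.0, -1.0]]
ft_force: [0.4, -1.7, 2.1]
gripper_width: 0.0475
finger_force: 25.0
```

```bash
python3 e.py
```

```text
16.8 pos [0.5367 0.1714 0.0328] q6 0.8897 yaw x-axis deg 45.37 tq [-0.4954 -0.0629 -0.0314] F [ 0.4463 -1.7402  2.127 ] w 0.0475
shift to nut axis (tool mm) [ 0.9215 -0.9165  0.0001]
```

Request:
apply_moves(fingers=[40,40,40,40], xyz=[[0,0,0.06],[0,0,0.06],[0,0,0.06],[0,0,0]], angular=[[0,0,0.05],[0,0,0.05],[0,0,0.05],[0,0,0]])

```text
time: 17.2
tool_pos: [0.5367, 0.1714, 0.0326]
ee_rot: [[0.801, 0.599, 0.0], [0.599, -0.801, 0.0], [0.0, -0.0, -1.0]]
ft_force: [0.3, -2.9, 1.6]
gripper_width: 0.0474
finger_force: 25.0
```

```bash
python3 e.py
```

```text
17.2 pos [0.5367 0.1714 0.0326] q6 1.039 yaw x-axis deg 36.82 tq [-0.4717 -0.0473 -0.0038] F [ 0.2764 -2.8575  1.5899] w 0.0474
shift to nut axis (tool mm) [ 0.7738 -1.0086  0.0001]
```

Request:
apply_moves(fingers=[40,40,40,40], xyz=[[0,0,0.06],[0,0,0.06],[0,0,0.06],[0,0,0]], angular=[[0,0,0.05],[0,0,0.05],[0,0,0.05],[0,0,0]])

```text
time: 17.6
tool_pos: [0.5367, 0.1715, 0.0324]
ee_rot: [[0.881, 0.473, -0.0], [0.473, -0.881, 0.0], [0.0, -0.0, -1.0]]
ft_force: [0.1, -2.5, 2.1]
gripper_width: 0.0477
finger_force: 25.0
```

```bash
python3 e.py
```

```text
17.6 pos [0.5367 0.1715 0.0324] q6 1.1887 yaw x-axis deg 28.24 tq [-0.4216  0.0139 -0.0762] F [ 0.0976 -2.4844  2.0551] w 0.0477
shift to nut axis (tool mm) [ 0.6285 -1.0781  0.0001]
```

Request:
apply_moves(fingers=[40,40,40,40], xyz=[[0,0,0.05],[0,0,0.05],[0,0,0.05],[0,0,0]], angular=[[0,0,0.05],[0,0,0.05],[0,0,0.05],[0,0,0]])

```text
time: 18.0
tool_pos: [0.5366, 0.1715, 0.0322]
ee_rot: [[0.942, 0.336, -0.0], [0.336, -0.942, 0.0], [0.0, -0.0, -1.0]]
ft_force: [0.2, -2.0, 1.9]
gripper_width: 0.0475
finger_force: 25.0
```

```bash
python3 e.py
```

```text
18.0 pos [0.5366 0.1715 0.0322] q6 1.3386 yaw x-axis deg 19.65 tq [-0.3611 -0.0261 -0.0904] F [ 0.2179 -2.0069  1.9139] w 0.0475
shift to nut axis (tool mm) [ 0.4782 -1.1195  0.0002]
```

Request:
apply_moves(fingers=[40,40,40,40], xyz=[[0,0,0.05],[0,0,0.05],[0,0,0],[0,0,0]], angular=[[0,0,0.05],[0,0,0.05],[0,0,0],[0,0,0]])

```text
time: 18.4
tool_pos: [0.5373, 0.1716, 0.0322]
ee_rot: [[0.97, 0.243, 0.001], [0.243, -0.97, -0.0], [0.001, 0.001, -1.0]]
ft_force: [1.4, -0.3, 1.6]
gripper_width: 0.0471
finger_force: 25.0
```

```bash
python3 e.py
```

```text
18.4 pos [0.5373 0.1716 0.0322] q6 1.437 yaw x-axis deg 14.07 tq [-0.1073 -0.1752  0.8733] F [ 1.3741 -0.2687  1.614 ] w 0.0471
shift to nut axis (tool mm) [-0.2817 -1.1825 -0.001 ]
```

The nut has bottomed: torque jumped to +0.87 N m. I'll record the mark's angle, then unwind in small steps to find the zero-torque point.

```bash
cat > f.py <<'E'
from h import *
import sys
s=get_state(); p=read_camera("wrist"); save(p,sys.argv[1]); X=cloud(p,s); hsv=cv2.cvtColor(p["img"],cv2.COLOR_RGB2HSV)
d=X-np.array([.5367,.1725,0]); r=np.hypot(d[...,0],d[...,1])
m=(r>.0165)&(r<.0245)&(abs(X[...,2]-.059)<.005)&(hsv[...,1]<80)&(hsv[...,2]>110)
n,l,st,c=cv2.connectedComponentsWithStats(m.astype(np.uint8))
for i in range(1,n):
    if st[i,4]>8: q=d[l==i].mean(0); print(st[i].tolist(),q.round(4),"deg",round(np.degrees(np.arctan2(q[1],q[0])),1))
pp=p["img"][150:330,200:440]; cv2.imwrite("pics/c_"+sys.argv[1],cv2.cvtColor(cv2.resize(pp,None,fx=3,fy=3),4))
E
python3 f.py w6.png; python3 e.py
```

```text
[351, 253, 9, 3, 21] [ 0.0128 -0.0186  0.0573] deg -55.4
18.45 pos [0.5372 0.1716 0.0322] q6 1.4377 yaw x-axis deg 14.02 tq [-0.0996 -0.119   0.9031] F [ 1.7485 -0.2424  1.0722] w 0.0473
shift to nut axis (tool mm) [-0.2452 -1.1878 -0.0008]
```

View pics/c_w6.png

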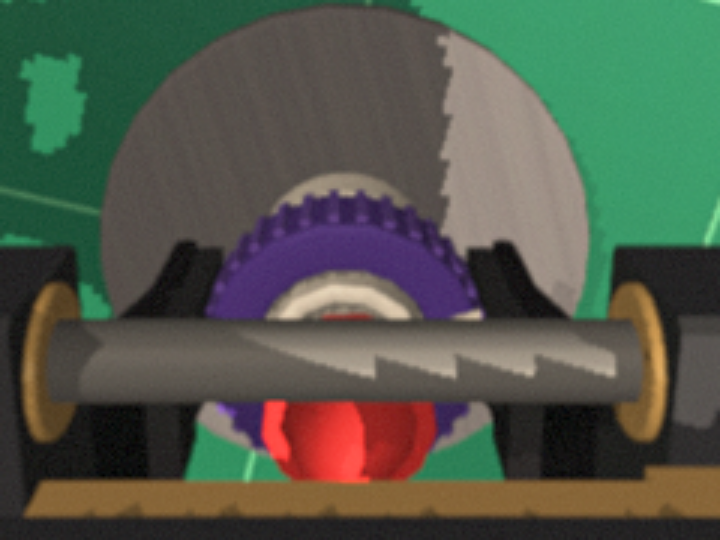

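Request:
apply_moves(fingers=[40,40], xyz=[[0,0,0],[0,0,0]], angular=[[0,0,-0.03],[0,0,0]])

```text
time: 18.65
tool_pos: [0.5372, 0.1716, 0.0322]
ee_rot: [[0.963, 0.268, 0.001], [0.268, -0.963, 0.001], [0.001, -0.0, -1.0]]
ft_force: [2.2, 0.2, 1.6]
gripper_width: 0.0472
finger_force: 25.0
```

```bash
python3 e.py
```

```text
18.65 pos [0.5372 0.1716 0.0322] q6 1.4098 yaw x-axis deg 15.54 tq [ 0.0203 -0.2088  0.4618] F [2.2486 0.1848 1.6069] w 0.0472
shift to nut axis (tool mm) [-0.1911 -1.1712  0.0001]
```

The mark's edge shows just beside the right finger at (475,315). Extrapolating the torque, it reaches zero at a tool yaw of about 17.3°, so the target yaw is about 107.5°.

Request:
apply_moves(fingers=[40,40,40,40,40,40,40,40,40,40,40,40,40,40,40,40], xyz=[[0,0,0],[0,0,-0.15],[0,0,-0.15],[0,0,-0.15],[0,0,-0.15],[0,0,-0.15],[0,0,-0.15],[0,0,-0.15],[0,0,-0.15],[0,0,-0.15],[0,0,-0.15],[0,0,-0.15],[0,0,-0.15],[0,0,-0.15],[0,0,0],[0,0,0]], angular=[[0,0,-0.03],[0,0,-0.11],[0,0,-0.12],[0,0,-0.12],[0,0,-0.12],[0,0,-0.12],[0,0,-0.12],[0,0,-0.12],[0,0,-0.12],[0,0,-0.12],[0,0,-0.12],[0,0,-0.12],[0,0,-0.12],[0,0,-0.12],[0,0,0],[0,0,0]])

```text
time: 20.25
tool_pos: [0.5368, 0.1719, 0.0342]
ee_rot: [[-0.273, 0.962, 0.0], [0.962, 0.273, 0.001], [0.001, 0.001, -1.0]]
ft_force: [1.5, 3.0, 3.1]
gripper_width: 0.0478
finger_force: 25.0
```

```bash
python3 e.py; python3 f.py w7.png
```

```text
20.25 pos [0.5368 0.1719 0.0342] q6 -0.1667 yaw x-axis deg 105.84 tq [ 0.471  -0.2282  0.0435] F [1.4997 2.9746 3.1326] w 0.0478
shift to nut axis (tool mm) [0.8379 0.1604 0.0009]
```

Request:
apply_moves(fingers=[40,40,40,40,40], xyz=[[0,0,-0.1],[0,0,-0.1],[0,0,0],[0,0,0],[0,0,0]], angular=[[0,0,-0.028],[0,0,0],[0,0,0],[0,0,0],[0,0,0]])

```text
time: 20.8
tool_pos: [0.5368, 0.1718, 0.0342]
ee_rot: [[-0.303, 0.953, 0.0], [0.953, 0.303, 0.001], [0.0, 0.0, -1.0]]
ft_force: [2.0, 5.0, 1.4]
gripper_width: 0.0473
finger_force: 25.0
```

```bash
python3 e.py; python3 f.py w8.png
python3 - <<'E'
from h import *
for cam in("scene","side"):
    p=read_camera(cam); q=p["img"][160:270,330:440] if cam=="scene" else p["img"][130:210,240:320]
    cv2.imwrite("pics/c_%s.png"%cam,cv2.cvtColor(cv2.resize(q,(390,390),interpolation=2),4))
cv2.imwrite("pics/c8.png",np.hstack([cv2.imread("pics/c_scene.png"),cv2.imread("pics/c_side.png")]))
E
```

```text
20.8 pos [0.5368 0.1718 0.0342] q6 -0.197 yaw x-axis deg 107.62 tq [ 0.8241 -0.3369  0.0479] F [2.0154 4.9662 1.3846] w 0.0473
shift to nut axis (tool mm) [0.8959 0.2297 0.0005]
[355, 254, 6, 2, 9] [0.0186 0.0133 0.0591] deg 35.6
```

View pics/c_w8.png

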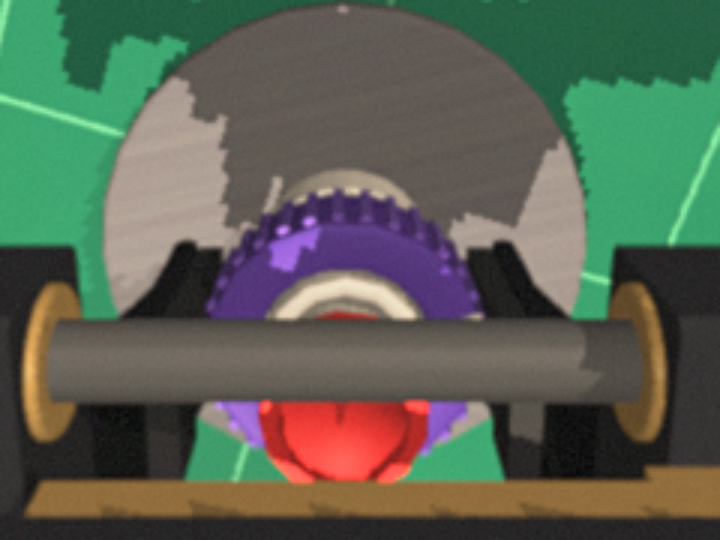

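View pics/c8.png

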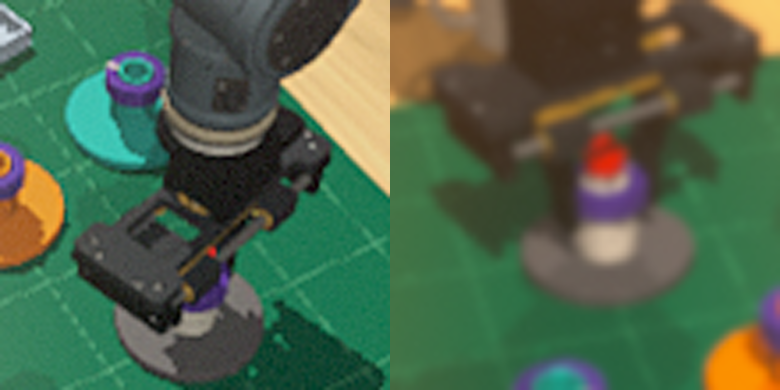

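The mark sits in the same place relative to the fingers at (475,317). It has turned about 91° since bottoming, the plug is seated, and the nut is still gripped.

```bash
python3 -c "
from bench import *
print(hand_in())"
```

```text
the job is handed in; nothing more can be done
None
```

The red plug is fully home in the stand's bore and released; the purple nut was bottomed out, backed off a quarter turn (about 90° by tool angle), and is still gripped; the job is handed in.

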